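# Set the valve stem to shut and offer up its lever

### The arm

A 7-joint arm with a two-finger parallel gripper is mounted at the origin on the work surface. World frame = base frame: x ahead of the robot, y to its left, z up, the work surface at z = 0. Lengths are in m, angles in rad, forces in N, time in s.
With the tool pointing down it reaches from about 0.425 to 0.925 m from the base axis. Payload 6.8 kg.
Tool frame: the origin (TCP) lies on the centre line of the jaws, within the pads' length; the fingertips stand 11 mm ahead of it and the grasp point (between the pads) lies 8 mm behind it; z points along the fingers, y is the direction in which the jaws open and shut (so a half turn about z gives the same grasp; the last joint's range is limited). The gripper opens to 85 mm and grips with 20 to 120 N. Pads are 22 mm wide; open, the fingers measure 114 mm over their backs; the gripper's body (76 mm by 85 mm) begins 54 mm behind the grasp point. The pads swing forward as they close: fully open they stand 13 mm farther back than shut.
Start: joints at [-1.353, 0.477, 0.022, 1.555, -0.011, 1.109, -0.083], TCP at [0.216, 0.64, 0.242] pointing down, gripper open.
Joint ranges: [-2.96, 2.96], [-0.34, 2.1], [-1.41, 1.46], [0.24, 2.44], [-1.37, 4.51], [0.17, 1.92], [-2.96, 2.96]. Speed limits (rad/s): [2.39, 2.39, 3.14, 3.14, 3.14, 3.14, 3.14].

### API

Orientations are given as a rotation vector (axis times angle).
In Python, from bench import r gives the robot as it stands.
- The arm moves only by the tool send_rows, never from a script. Its argument "deltas" is a list of rows, each a list of 7 numbers: the opening, from 0 (shut) to 1 (fully open), then the shift along the tool's x, y, z as a fraction of full scale, then the turn, a rotation vector about the tool's x, y, z as a fraction of full scale. In form: [[hand, x, y, z, ax, ay, az], ...]. A call has 1 to 20 rows; each row is the pose to reach, as a shift and turn from the pose commanded when the call began, along the tool's axes at that moment, turning the shorter way round; what a row does not reach only later rows make up. Full scale, the value 1, is 150 mm for a shift and 180 degrees for a turn. A row lasts 1/12 s, in which the tool goes at most 41.7 mm and 7.16 degrees, less where a joint would pass 70% of its speed; a pose out of reach is approached as far as the arm can. A call with a number of a shift or a turn outside -1 to 1 is refused whole. A call with a gripper value outside its range is refused whole. The fingers move at their own pace and stop on an object; "squeeze" is the grip in N (left out, the last holds). Time passes only in rows, so rows that repeat a pose let the fingers close. It gives the time, the measured TCP pose, the force and the opening at its end, in the units of the state.
- r.get_obs(): the state, without advancing time (a new reading comes with each control period).
- r.grab_frame(name): name is "side" or "top"; returns a dict with "pixels" (420x560x3 uint8, red, green, blue), "camera_matrix" (3x3 intrinsics, pixels), "rvec" (rotation vector, rad) and "tvec" (3), from world to camera coordinates, as OpenCV has them. Camera axes: x right, y down, z forward; pixel columns grow to the right and rows downward; lengths in m; the calibration is good to about 2 mm. A picture is of the moment at which its call begins. There is no depth.
- r.hand_in(): hands the job in, once; it reports no verdict.
The state is a dict: "clock": time; "joints": joint angles; "qvel": joint speeds; "tau": joint torques, N m; "tcp_pos": TCP position; "orientation": TCP orientation; "contact_force": force on the tool from outside, world axes, zero at the start; "moment": the same for the moment, N m; "grip_width": finger opening in m.
Only numpy, scipy, OpenCV 4.12 (cv2) and the standard library are available. Lean on these libraries where they do the work, as an engineer would, in place of code of your own. Each camera call takes 0.05 s, during which the arm holds its last target. There are 200 camera calls.

### The job

Shut this outlet valve and offer up its lever: first turn the bare steel stem by its flats until the red pointer stands on the yellow shut mark, and let go of it there. Then lift the cast lever off its wooden rests by its balance point, carry it level, and hold it with the hub's bore straight above the stem, about 20 mm clear of the stem's end, the red grip pointing out over the yellow mark. Finish while still holding it there in the gripper, level, still and touching nothing else, so that I can slip the washer on underneath; leave the two finished caps and the flask where they stand.

Things in the scene. Friction and masses are not known exactly. Their poses are not given: they have to be found in the camera images.
- valve: Black plastic 2-inch valve strapped, stem up, in a fixed fixture (aluminium plate 130 x 170 mm). Origin: centre of the plate's underside on the bench, z up. The pipe lies along y, 160 mm long, its top at most 102 mm above the bench. The stem stands on the z axis, amid a round aluminium index plate 90 mm across whose top is 118 mm above the bench; nothing around the stem stands above that plate.
- shut_mark (a point): Yellow shut mark on the rim of the index plate, 37 mm from the stem's axis in the valve's -x direction; axes as valve. Black ticks follow it every 15 degrees.
- stem_top (a point): Centre of the stem's free end, 156 mm above the bench, 38 mm above the index plate; axes as valve (they do not turn with the stem).
- stem (a joint): Stem angle, rad, anticlockwise from above; 0 = red pointer (34 mm, at the stem's foot; red line on the stem's end too) on the yellow mark, at a it is turned by a from there. Steel, 24 mm round with two flats 18 mm apart parallel to the pointer: grip across these, 15 mm below the end. Drag 0.12 N m, stays where left, can pass the mark (stops -0.6 and 1.7); starts 0.6 to 1.35 from the mark.
- lever: Loose cast lever, 0.4 to 0.75 kg. Origin: bore axis at the hub's underside; x from hub along the arm to the grip, z up. Dark hub 42 mm round, 32 mm tall, with the bore (26 mm, two flats) right through; dark arm 22 mm wide, z 2 to 18 mm; red ribbed grip 26 x 22 mm, x 120 to 205 mm. The hub is heavy: it balances at x = 58 mm, short of its middle. Starts right side up, underside 32 mm above the bench.
- lever_balance (a point): The lever's balance point, in the arm's middle (half-way up and across), 58 mm along x from the bore axis and 10 mm above the underside; axes as lever. Grip here, across the 22 mm wide arm. Below the arm are 22 mm of free height, down to the board.
- lever_tip (a point): End of the lever's red grip, 205 mm along x from the bore axis, 10 mm above the underside.
- kit_board: Fixed plywood board 270 x 130 mm, 12 mm thick, with two notched wooden rests, tops 32 mm and cheeks 40 mm above the bench, that carry the lever under hub and grip with 5 mm of play each side. Origin: centre of its underside. The hub lies over x = 92 mm, the arm points to the board's -x.
- cap_a: Bystander: finished black screw cap with an elbow housing, 82 mm across, 78 mm tall, on the bench to the robot's left. Origin: centre of its underside.
- cap_b: Bystander: a cap like cap_a, on the robot's right.
- flask: Bystander: steel flask with a yellow band and a black lid, 72 mm across, 200 mm tall, at the far side. Origin: centre of its underside.
Not all that is in view belongs to the job. Of the things like the lever, leave any that is blue, green or orange; of the rest the larger one is meant.

How it is judged:
On the way, in this order (a step that is already met when the one before it is completed fails the run):
1. the stem stands at the shut mark (within 0.1 rad) and has been let go (value of joint stem between -0.1 and 0.1 rad and contact force between the fingers and valve below 0.1 N), for 0.2 s.
2. the lever is lifted off its rests, at least 50 mm up, gripped within 20 mm of its balance point (contact force between the fingers and lever above 1 N and x of the grasp point in the frame of lever_balance between -0.02 and 0.02 m and height (world z) of lever_balance above 0.092 m and contact force between lever and valve below 0.1 N and contact force between lever and kit_board below 0.1 N), for 0.2 s.
At the end, for the whole second after the job is handed in: Stem within 0.1 rad of the mark; lever held within 20 mm of its balance point, still, level and along the mark within 0.1 and 0.15 rad, bore within 12 mm of the stem axis, 8 to 35 mm above its end, touching neither valve nor board; caps and flask within 25 mm of their start (value of joint stem between -0.1 and 0.1 rad and contact force between the fingers and lever above 1 N and x of the grasp point in the frame of lever_balance between -0.02 and 0.02 m and contact force between lever and valve below 0.1 N and contact force between lever and kit_board below 0.1 N and angle between lever's own z axis and vertical below 0.1 rad and horizontal distance between lever and stem_top below 0.012 m and z of lever in the frame of stem_top between 0.008 and 0.035 m and angle between the x axis of lever and the x axis of valve, either way round below 0.15 rad and x of lever_tip in the frame of valve below -0.15 m and linear speed of lever below 0.02 m/s and angular speed of lever below 0.1 rad/s and distance of each of cap_a, cap_b, flask from where it was at the start of the episode below 0.025 m); the arm keeps its last pose, push and grip.
It fails at once if a cap or the flask is moved more than 25 mm (distance of any of cap_a, cap_b, flask from where it was at the start of the episode above 0.025 m).
It fails at once if the lever tips more than 0.35 rad (20 degrees) from level (angle between lever's own z axis and vertical above 0.35 rad).
It also fails if it takes over 56 s, if anything falls off the work surface, if the arm or the gripper's body presses on something with over 40 N, if the wrist force passes 120 N, or if a joint passes its speed limit or range.

## Working session

There is one attempt and no reset: what is moved stays moved. The work goes in short steps, Python scripts to look and compute and a tool call to move; the robot and the scene stay as the last step left them, time stands still between calls to the robot, and variables do not carry over. Pictures are saved under pics/ and viewed, about 8 in all and at most 12, crops included, and the job is handed in when it is done.

Besides the shell and the picture viewer there is one more tool, called as name(argument=value, ...) on one line, values as JSON. send_rows: Moves the arm, as the interface text tells. Shift numbers are shares of 150 mm and turn numbers shares of 180 degrees, none past 1 either way. Its arguments: {"type":"object","properties":{"deltas":{"type":"array","items":{"type":"array","items":{"type":"number"}}},"squeeze":{"type":"number"}},"required":["deltas"]}

```bash
mkdir -p pics
cat > h.py <<'E'
import numpy as np, cv2, sys
from scipy.spatial.transform import Rotation as R
from bench import r
def snap(n,tag):
    f=r.grab_frame(n); cv2.imwrite(f'pics/{tag}.png',f['pixels'][:,:,::-1]); np.savez(f'{tag}.npz',**f); return f
def load(tag): return dict(np.load(f'{tag}.npz'))
def at_z(f,px,z):
    K=f['camera_matrix'];M=R.from_rotvec(np.ravel(f['rvec'])).as_matrix();t=np.ravel(f['tvec'])
    d=M.T@np.linalg.solve(K,[px[0],px[1],1]);c=-M.T@t
    return c+d*(z-c[2])/d[2]
def proj(f,P): return cv2.projectPoints(np.array(P,float).reshape(-1,3),f['rvec'],f['tvec'],f['camera_matrix'],None)[0].reshape(-1,2)
def crop(tag,out,x0,y0,w,h,s):
    im=cv2.imread(f'pics/{tag}.png')[y0:y0+h,x0:x0+w]; cv2.imwrite(f'pics/{out}.png',cv2.resize(im,None,fx=s,fy=s,interpolation=cv2.INTER_CUBIC))
E
python3 - <<'E'
from h import *
for n in('top','side'):
    f=snap(n,n+'0');M=R.from_rotvec(np.ravel(f['rvec'])).as_matrix();print(n,-M.T@np.ravel(f['tvec']))
a=cv2.imread('pics/top0.png');b=cv2.imread('pics/side0.png')
print(r.get_obs())
E
```

```text
top [ 0.42897678 -0.00302986  1.7179343 ]
side [ 0.48159904 -0.81906454  1.0358019 ]
{'clock': 0.1, 'joints': array([-1.35308687,  0.47770988,  0.02231777,  1.55633207, -0.01149622,
        1.10931396, -0.08311435]), 'qvel': array([ 0.00062052, -0.00192485,  0.00035815, -0.00198666, -0.00072157,
        0.00049326, -0.00071988]), 'tau': array([ 4.39950600e-03, -5.97758710e+01,  1.61422905e+00, -2.81956440e+01,
        1.29577535e-02,  4.97450194e-03, -1.65361109e-05]), 'tcp_pos': array([0.21588272, 0.63900702, 0.24143618]), 'orientation': array([-5.09448292e-01, -3.09985204e+00,  2.55724227e-03]), 'contact_force': array([ 0.30269336, -0.5448963 ,  0.52921181]), 'moment': array([-0.01205402, -0.01721795,  0.00604973]), 'grip_width': 0.0857671944533434}
```

View pics/top0.png

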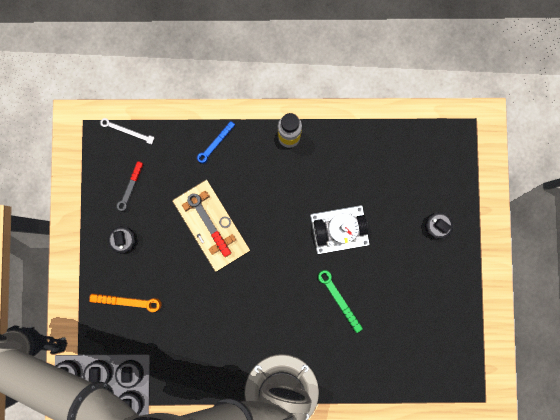

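View pics/side0.png

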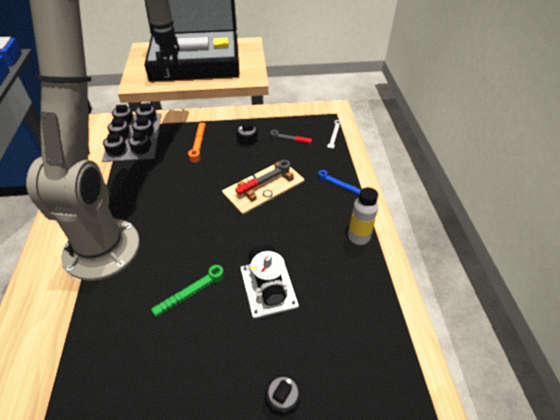

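The top view shows two dark and red levers. One lies on the board, from hub (195,199) to grip (222,245). A smaller one lies on the bench at (130,187). The blue (215,142), green (340,300) and orange (125,302) ones are decoys. The lever on the board is the larger and sits on the rests, so it fits the description. I'll confirm it and read the details in enlarged crops.

Run:
```python
from h import *
crop('top0','c1',165,175,100,100,6); crop('top0','c2',300,190,80,75,7.5)
a=cv2.imread('pics/c1.png')[:,:]; b=cv2.imread('pics/c2.png')
crop('side0','c3',235,240,80,80,7);
```

```text
(no output)
```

View pics/c1.png

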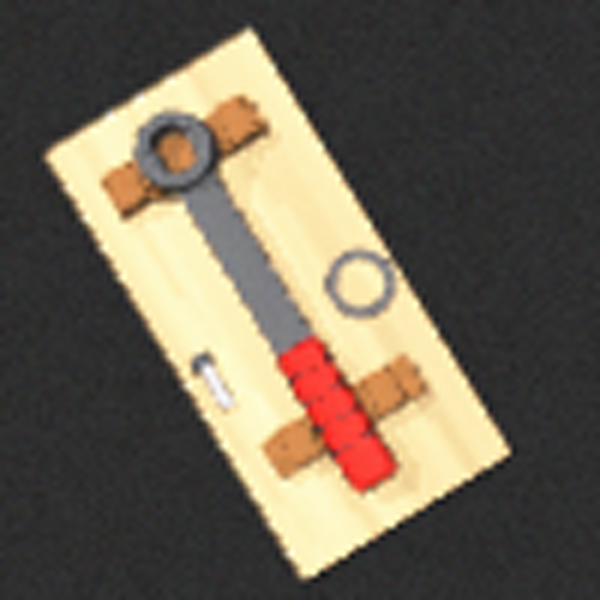

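View pics/c2.png

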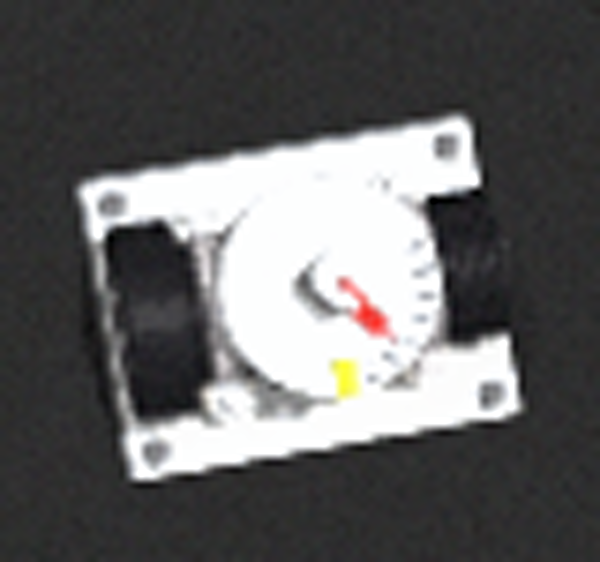

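View pics/c3.png

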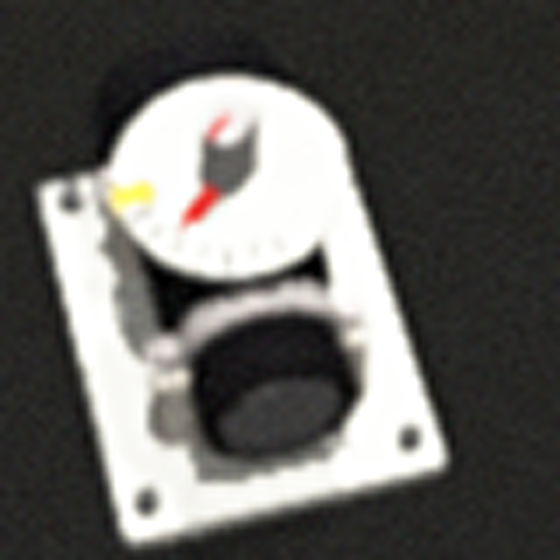

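Run:
```python
from h import *
f=load('top0'); g=load('side0')
def u(c,x0,y0,s): return [x0+(c[0]+.5)/s-.5, y0+(c[1]+.5)/s-.5]
T=lambda c,z: at_z(f,u(c,300,190,7.5),z)[:2]
S=lambda c,z: at_z(g,u(c,235,240,7),z)[:2]
L=lambda c,z: at_z(f,u(c,165,175,6),z)[:2]
pc=[T(c,z) for c,z in [((80,187),.008),((468,117),.008),((522,410),.008),((133,480),.008)]]
c=np.mean(pc,0);print('plate',c,[np.linalg.norm(pc[i]-pc[(i+1)%4]) for i in range(4)])
e=(pc[0]-pc[3])+(pc[1]-pc[2]);print('valve x yaw',np.degrees(np.arctan2(e[1],e[0])))
dc=T((330,288),.118);print('disc',dc,'side',S((228,176),.118))
for n,a,b in(('T',T((345,380),.118),T((395,342),.123)),('S',S((132,195),.118),S((184,226),.123))):
  for nm,o in(('disc',dc),('plate',c)):
    y,p=a-o,b-o; ay,ap=np.arctan2(y[1],y[0]),np.arctan2(p[1],p[0]);print(n,nm,'yellow',np.degrees(ay),np.linalg.norm(y),'ptr',np.degrees(ap),np.linalg.norm(p),ap-ay)
b=[L(x,.012) for x in((252,28),(512,453),(305,580),(45,157))]
print('board',np.mean(b,0),[np.linalg.norm(b[i]-b[(i+1)%4]) for i in range(4)])
e=b[0]-b[1]+b[3]-b[2];print('board x yaw',np.degrees(np.arctan2(e[1],e[0])), np.mean(b,0)+.092*e/np.linalg.norm(e))
h=L((175,150),.064);t=L((379,479),.053);d=t-h
print('hub',h,'tip',t,np.linalg.norm(d),np.degrees(np.arctan2(d[1],d[0])),'bal',h+.058*d/np.linalg.norm(d))
for z in(.042,): print('arm mid check',L((247,268),.05))
o=r.get_obs();print(R.from_rotvec(o['orientation']).as_matrix().round(3))
```

```text
plate [ 0.5140052  -0.19298833] [np.float64(0.17092522000589622), np.float64(0.12862281621841043), np.float64(0.17044660687497662), np.float64(0.12827911073452294)]
valve x yaw 9.530943410256379
disc [ 0.51253044 -0.19259485] side [ 0.51402052 -0.19534926]
T disc yellow -171.5903850212136 0.03757043228621706 ptr -131.29453595012097 0.03360011363869633 0.7032952411772646
T plate yellow -172.47967930688066 0.03897648373522878 ptr -133.57945438500315 0.034304992982258475 0.6789370046531165
S disc yellow -167.62704020446176 0.036740858501670796 ptr -122.19618217467891 0.0320583516683494 0.7929180546258148
S plate yellow -168.68020291064266 0.03810348862437143 ptr -124.76332269585644 0.032543817130537986 0.7664941569519739
board [0.52994918 0.22267139] [np.float64(0.26955674655195194), np.float64(0.12928062651503672), np.float64(0.26770680125621044), np.float64(0.1310267181323894)]
board x yaw 31.480964913663207 [0.60840804 0.27071519]
hub [0.6075369  0.26987075] tip [0.43530844 0.16428785] 0.2020158194685527 -148.49004449562517 bal [0.55808904 0.23955724]
arm mid check [0.54646037 0.23402997]
[[-0.947  0.32  -0.   ]
 [ 0.32   0.947 -0.002]
 [-0.    -0.002 -1.   ]]
```

```bash
cat >> h.py <<'E'
def go(p,ydeg):
    "level tool-down target p with tool y at ydeg: shift/turn from present pose in tool units"
    o=r.get_obs();M=R.from_rotvec(o['orientation']);y=np.radians(ydeg)
    Y=np.array([np.cos(y),np.sin(y),0]);Z=np.array([0,0,-1.]);G=R.from_matrix(np.c_[np.cross(Y,Z),Y,Z])
    s=M.inv().apply(np.array(p)-o['tcp_pos'])/.15; t=(M.inv()*G).as_rotvec()/np.pi
    m=M.as_matrix();print('t',o['clock'],'tcp',o['tcp_pos'].round(4),'y',np.degrees(np.arctan2(m[1,1],m[0,1])).round(2),'z',m[:,2].round(3),'F',o['contact_force'].round(1),'w',o['grip_width'].round(4),'q',o['joints'].round(2))
    print('shift',s.round(4),'rows',np.linalg.norm(s)*.15/.0417,'turn',t.round(4),np.linalg.norm(t)*180/7.16)
E
python3 -c "
from h import *
go([.36,.5,.25],40);go([.46,.3,.25],20)"
```

```text
Traceback (most recent call last):
  File "h.py", line 19, in go
    m=M.as_matrix();print('t',o['clock'],'tcp',o['tcp_pos'].round(4),'y',np.degrees(np.arctan2(m[1,1],m[0,1])).round(2),'z',m[:,2].round(3),'F',o['contact_force'].round(1),'w',o['grip_width'].round(4),'q',o['joints'].round(2))
                                                                                                                                                                                ^^^^^^^^^^^^^^^^^^^^^
AttributeError: 'float' object has no attribute 'round'
```

```bash
sed -i "s/o\['grip_width'\].round(4)/round(o['grip_width'],4)/" h.py; python3 -c "
from h import *
go([.34,.53,.25],40);go([.46,.3,.25],20)"
```

```text
t 0.1 tcp [0.2159 0.639  0.2414] y 71.33 z [-0.    -0.002 -1.   ] F [ 0.3 -0.5  0.5] w 0.0858 q [-1.35  0.48  0.02  1.56 -0.01  1.11 -0.08]
shift [-1.0165 -0.4238 -0.0563] rows 3.966702982161627 turn [-0.0005  0.0002  0.1741] 4.376303126871682
t 0.1 tcp [0.2159 0.639  0.2414] y 71.33 z [-0.    -0.002 -1.   ] F [ 0.3 -0.5  0.5] w 0.0858 q [-1.35  0.48  0.02  1.56 -0.01  1.11 -0.08]
shift [-2.2652 -1.6204 -0.0542] rows 10.020203563312386 turn [-0.0005  0.0003  0.2852] 7.169591272169344
```

send_rows(deltas=[[0.7,-1,-0.42,-0.05,0,0,0.2],[0.7,-1,-0.42,-0.05,0,0,0.2],[0.7,-1,-0.42,-0.05,0,0,0.2],[0.7,-1,-0.42,-0.05,0,0,0.2],[0.7,-1,-0.42,-0.05,0,0,0.2]])

```text
clock: 0.52
tcp_pos: [0.347, 0.5243, 0.2503]
orientation: [1.462, 2.775, -0.001]
contact_force: [1.4, -0.9, 0.1]
grip_width: 0.0601
```

```bash
python3 -c "
from h import *
go([.45,.4,.25],10);go([.5,.2,.25],-10)"
```

```text
t 0.5167 tcp [0.347  0.5243 0.2503] y 34.44 z [ 0.004 -0.003 -1.   ] F [ 1.4 -0.9  0.1] w 0.0601 q [-1.24  0.4   0.2   1.67 -0.08  1.08 -0.41]
shift [-1.0715  0.0979  0.0079] rows 3.8706337542510276 turn [0.0009 0.0016 0.1358] 3.413818960700188
t 0.5167 tcp [0.347  0.5243 0.2503] y 34.44 z [ 0.004 -0.003 -1.   ] F [ 1.4 -0.9  0.1] w 0.0601 q [-1.24  0.4   0.2   1.67 -0.08  1.08 -0.41]
shift [-2.3597 -0.3812  0.014 ] rows 8.598192194777628 turn [0.0012 0.0014 0.2469] 6.206977203033177
```

send_rows(deltas=[[0.7,-1,0,0,0,0,0.16],[0.7,-1,0,0,0,0,0.16],[0.7,-1,0,0,0,0,0.16],[0.7,-1,0,0,0,0,0.16]])

```text
clock: 0.85
tcp_pos: [0.428, 0.4048, 0.2497]
orientation: [2.096, 2.338, -0.002]
contact_force: [0.6, -0.2, 0.3]
grip_width: 0.0598
```

```bash
python3 -c "
from h import *
go([.5,.2,.25],-15);go([.514,.05,.25],-25)"
```

```text
t 0.85 tcp [0.428  0.4048 0.2497] y 6.25 z [ 0.001 -0.002 -1.   ] F [ 0.6 -0.2  0.3] w 0.0598 q [-1.13  0.34  0.34  1.78 -0.13  1.05 -0.64]
shift [-1.4098e+00  3.2870e-01  1.0000e-03] rows 5.207258760160896 turn [0.0003 0.0006 0.1181] 2.9679855936673833
t 0.85 tcp [0.428  0.4048 0.2497] y 6.25 z [ 0.001 -0.002 -1.   ] F [ 0.6 -0.2  0.3] w 0.0598 q [-1.13  0.34  0.34  1.78 -0.13  1.05 -0.64]
shift [-2.414   0.3126  0.003 ] rows 8.756033334621616 turn [0.0003 0.0006 0.1736] 4.364618293008623
```

send_rows(deltas=[[0.7,-1,0.22,0,0,0,0.1],[0.7,-1,0.22,0,0,0,0.1],[0.7,-1,0.22,0,0,0,0.1],[0.7,-1,0.22,0,0,0,0.1]])

```text
clock: 1.18
tcp_pos: [0.4767, 0.2602, 0.2496]
orientation: [2.433, 1.986, -0.002]
contact_force: [-0.3, -0.8, -0.0]
grip_width: 0.0596
```

```bash
python3 -c "
from h import *
go([.51,.12,.25],-30);go([.514,.0,.25],-39)"
```

```text
t 1.1833 tcp [0.4767 0.2602 0.2496] y -11.54 z [-0.    -0.001 -1.   ] F [-0.3 -0.8 -0. ] w 0.0596 q [-1.    0.27  0.46  1.89 -0.14  1.02 -0.68]
shift [-0.8717  0.4043 -0.0013] rows 3.456326657418792 turn [1.000e-04 5.000e-04 1.025e-01] 2.577926475103819
t 1.1833 tcp [0.4767 0.2602 0.2496] y -11.54 z [-0.    -0.001 -1.   ] F [-0.3 -0.8 -0. ] w 0.0596 q [-1.    0.27  0.46  1.89 -0.14  1.02 -0.68]
shift [-1.6502e+00  5.9050e-01 -1.0000e-04] rows 6.304387060615039 turn [1.000e-04 4.000e-04 1.525e-01] 3.834900767002135
```

send_rows(deltas=[[0.7,-1,0.4,0,0,0,0.12],[0.7,-1,0.4,0,0,0,0.12],[0.7,-1,0.4,0,0,0,0.12],[0.7,-1,0.4,0,0,0,0.12]])

```text
clock: 1.52
tcp_pos: [0.5056, 0.1031, 0.2497]
orientation: [2.763, 1.495, -0.001]
contact_force: [1.6, 0.0, 0.6]
grip_width: 0.06
```

```bash
python3 -c "
from h import *
go([.51,.0,.25],-35);go([.514,-.1935,.23],-39)"
```

```text
t 1.5167 tcp [0.5056 0.1031 0.2497] y -33.17 z [-0. -0. -1.] F [1.6 0.  0.6] w 0.06 q [-0.84  0.23  0.61  1.95 -0.15  1.01 -0.74]
shift [-0.5591  0.4008 -0.0019] rows 2.4744510782544 turn [-0.      0.0001  0.0101] 0.25496985680187506
t 1.5167 tcp [0.5056 0.1031 0.2497] y -33.17 z [-0. -0. -1.] F [1.6 0.  0.6] w 0.06 q [-0.84  0.23  0.61  1.95 -0.15  1.01 -0.74]
shift [-1.6242  1.129   0.1318] rows 7.130967886093642 turn [-0.      0.0001  0.0324] 0.8136137382587815
```

send_rows(deltas=[[0.7,-1,0.7,0.05,0,0,0.03],[0.7,-1,0.7,0.05,0,0,0.03],[0.7,-1,0.7,0.05,0,0,0.03],[0.7,-1,0.7,0.05,0,0,0.03],[0.7,-1,0.7,0.05,0,0,0.03]])

```text
clock: 1.93
tcp_pos: [0.5119, -0.0833, 0.2424]
orientation: [2.828, 1.364, -0.001]
contact_force: [-0.3, -0.6, -0.0]
grip_width: 0.0594
```

```bash
python3 -c "
from h import *
go([.514,-.1935,.2],-39)"
```

```text
t 1.9333 tcp [ 0.5119 -0.0833  0.2424] y -38.51 z [ 0.    -0.002 -1.   ] F [-0.3 -0.6 -0. ] w 0.0594 q [-0.55  0.26  0.71  1.96 -0.2   0.99 -0.42]
shift [-0.5659  0.4681  0.2841] rows 2.832615958774317 turn [0.0004 0.0005 0.0027] 0.07039434274040078
```

send_rows(deltas=[[0.7,-0.57,0.47,0.28,0,0,0],[0.7,-0.57,0.47,0.28,0,0,0],[0.7,-0.57,0.47,0.28,0,0,0],[0.7,-0.57,0.47,0.28,0,0,0],[0.7,-0.57,0.47,0.28,0,0,0],[0.7,-0.57,0.47,0.28,0,0,0]])

```text
clock: 2.43
tcp_pos: [0.5156, -0.1872, 0.2]
orientation: [-2.825, -1.374, 0.001]
contact_force: [0.4, 0.7, -0.2]
grip_width: 0.0598
```

```bash
python3 -c "
from h import *
go([.514,-.1935,.137],-39)
snap('side','s1');crop('s1','c4',215,180,110,110,5.4)"
```

```text
t 2.4333 tcp [ 0.5156 -0.1872  0.2   ] y -38.13 z [-0.001  0.001 -1.   ] F [ 0.4  0.7 -0.2] w 0.0598 q [-0.32  0.38  0.7   1.94 -0.3   0.93 -0.14]
shift [-0.0396  0.0179  0.4201] rows 1.5193557586482784 turn [-0.0003  0.      0.0048] 0.12134075720051046
```

View pics/c4.png

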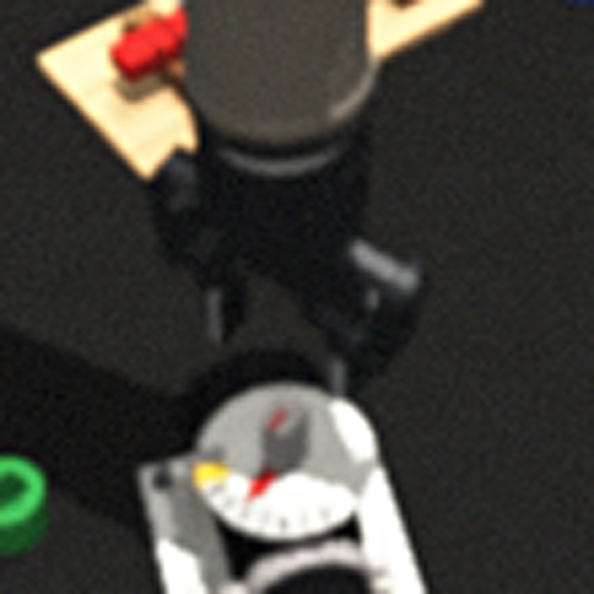

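The crop shows the open fingers straddling the stem (290,435), with the pointer at (262,485). I'm going down now.

send_rows(deltas=[[0.7,-0.04,0.02,0.2,0,0,0],[0.7,-0.04,0.02,0.3,0,0,0],[0.7,-0.04,0.02,0.42,0,0,0],[0.7,-0.04,0.02,0.42,0,0,0],[0.7,-0.04,0.02,0.42,0,0,0],[0.7,-0.04,0.02,0.42,0,0,0]])

```text
clock: 2.98
tcp_pos: [0.5153, -0.1936, 0.1384]
orientation: [2.824, 1.376, 0.002]
contact_force: [-0.2, -0.8, 0.3]
grip_width: 0.0603
```

```bash
python3 -c "
from h import *
go([.514,-.1935,.137],-39)"
```

```text
t 2.9833 tcp [ 0.5153 -0.1936  0.1384] y -38.03 z [ 0.001  0.    -1.   ] F [-0.2 -0.8  0.3] w 0.0603 q [-0.25  0.47  0.64  1.98 -0.38  0.81 -0.06]
shift [-0.0048 -0.007   0.0093] rows 0.045228929666234305 turn [ 0.0004 -0.0003  0.0054] 0.13528817249519104
```

Closing on the flats.

send_rows(deltas=[[0,0,-0.01,0.01,0,0,0],[0,0,-0.01,0.01,0,0,0],[0,0,-0.01,0.01,0,0,0],[0,0,-0.01,0.01,0,0,0],[0,0,-0.01,0.01,0,0,0],[0,0,-0.01,0.01,0,0,0],[0,0,-0.01,0.01,0,0,0],[0,0,-0.01,0.01,0,0,0],[0,0,-0.01,0.01,0,0,0],[0,0,-0.01,0.01,0,0,0]], squeeze=40)

```text
clock: 3.82
tcp_pos: [0.5122, -0.1923, 0.1364]
orientation: [-2.822, -1.373, 0.001]
contact_force: [-5.9, 5.1, 9.7]
grip_width: 0.0176
```

```bash
python3 -c "
from h import *
go([.514,-.1935,.137],-80.5);print(r.get_obs()['moment'])"
```

```text
t 3.8167 tcp [ 0.5122 -0.1923  0.1364] y -38.13 z [-0.002  0.003 -1.   ] F [-5.9  5.1  9.7] w 0.0176 q [-0.25  0.47  0.64  1.99 -0.38  0.81 -0.05]
shift [ 0.001   0.0142 -0.0039] rows 0.05318403948135754 turn [-0.0011  0.      0.2354] 5.917933580084446
[ 0.98801299  1.11598841 -0.05908796]
```

send_rows(deltas=[[0,0,-0.01,-0.01,0,0,0.02],[0,0,-0.01,-0.01,0,0,0.04],[0,0,-0.01,-0.01,0,0,0.06],[0,0,-0.01,-0.01,0,0,0.08],[0,0,-0.01,-0.01,0,0,0.1],[0,0,-0.01,-0.01,0,0,0.12],[0,0,-0.01,-0.01,0,0,0.14],[0,0,-0.01,-0.01,0,0,0.16],[0,0,-0.01,-0.01,0,0,0.18],[0,0,-0.01,-0.01,0,0,0.2],[0,0,-0.01,-0.01,0,0,0.22],[0,0,-0.01,-0.01,0,0,0.235],[0,0,-0.01,-0.01,0,0,0.235],[0,0,-0.01,-0.01,0,0,0.235],[0,0,-0.01,-0.01,0,0,0.235],[0,0,-0.01,-0.01,0,0,0.235]])

```text
clock: 5.15
tcp_pos: [0.5117, -0.1916, 0.1367]
orientation: [-3.129, -0.264, 0.001]
contact_force: [2.2, 2.7, -13.1]
grip_width: 0.0168
```

```bash
python3 -c "
from h import *
go([.514,-.1935,.137],-80.5)
snap('side','s2');crop('s2','c5',235,230,60,60,10)"
```

```text
t 5.15 tcp [ 0.5117 -0.1916  0.1367] y -80.34 z [-0.001  0.001 -1.   ] F [  2.2   2.7 -13.1] w 0.0168 q [-0.39  0.53  0.84  2.   -0.53  0.84 -0.66]
shift [ 0.0131  0.0153 -0.0023] rows 0.0729058255211402 turn [-0.0004  0.0003  0.0009] 0.02480578004681009
```

View pics/c5.png

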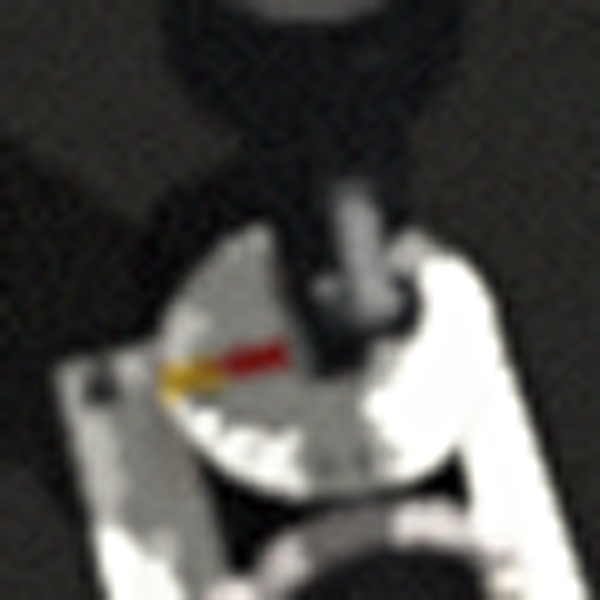

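The pointer (255,360) stands on the yellow mark (190,380) and points along it. I'm letting go.

send_rows(deltas=[[0.6,0,0,0,0,0,0],[0.6,0,0,0,0,0,0],[0.6,0,0,0,0,0,0],[0.6,0,0,0,0,0,0],[0.6,0,0,0,0,0,0],[0.6,0,0,0,0,0,0],[0.6,0,0,0,0,0,0],[0.6,0,0,-0.3,0,0,0],[0.6,0,0,-0.6,0,0,0],[0.6,0,0,-0.8,0,0,0],[0.6,0,0,-0.8,0,0,0]])

```text
clock: 6.12
tcp_pos: [0.5151, -0.1949, 0.2639]
orientation: [3.128, 0.26, 0.016]
contact_force: [1.0, -0.5, 0.5]
grip_width: 0.0515
```

```bash
python3 -c "
from h import *
go([.53,-.05,.25],-75);go([.545,.09,.23],-62)"
```

```text
t 6.1167 tcp [ 0.5151 -0.1949  0.2639] y -80.49 z [ 0.01  -0.002 -1.   ] F [ 1.  -0.5  0.5] w 0.0515 q [-0.53  0.37  1.    1.88 -0.35  1.07 -0.8 ]
shift [ 0.257  -0.9367  0.0912] rows 3.5094107661773775 turn [ 0.0014 -0.003  -0.0305] 0.7708767996836887
t 6.1167 tcp [ 0.5151 -0.1949  0.2639] y -80.49 z [ 0.01  -0.002 -1.   ] F [ 1.  -0.5  0.5] w 0.0515 q [-0.53  0.37  1.    1.88 -0.35  1.07 -0.8 ]
shift [ 0.5086 -1.8412  0.2235] rows 6.917966696116478 turn [ 0.0017 -0.0028 -0.1027] 2.583363122872718
```

send_rows(deltas=[[0.6,0.26,-1,0.05,0,0,-0.05],[0.6,0.26,-1,0.05,0,0,-0.05],[0.6,0.26,-1,0.05,0,0,-0.05],[0.6,0.26,-1,0.05,0,0,-0.05],[0.6,0.26,-1,0.05,0,0,-0.05]])

```text
clock: 6.53
tcp_pos: [0.5262, -0.0302, 0.2489]
orientation: [-3.095, -0.523, 0.001]
contact_force: [0.4, -0.4, -0.4]
grip_width: 0.0509
```

```bash
python3 -c "
from h import *
go([.545,.09,.23],-62)"
```

```text
t 6.5333 tcp [ 0.5262 -0.0302  0.2489] y -70.82 z [-0.001  0.003 -1.   ] F [ 0.4 -0.4 -0.4] w 0.0509 q [-0.82  0.32  0.94  1.94 -0.31  1.03 -0.97]
shift [ 0.3817 -0.7151  0.1282] rows 2.9520051734948414 turn [-0.0009  0.     -0.049 ] 1.2325311791371292
```

send_rows(deltas=[[0.6,0.5,-1,0.13,0,0,-0.06],[0.6,0.5,-1,0.13,0,0,-0.06],[0.6,0.5,-1,0.13,0,0,-0.06],[0.6,0.5,-1,0.13,0,0,-0.06],[0.6,0.5,-1,0.13,0,0,-0.06],[0.6,0.5,-1,0.13,0,0,-0.06]])

```text
clock: 7.03
tcp_pos: [0.5486, 0.1313, 0.2295]
orientation: [3.036, 0.806, -0.002]
contact_force: [-0.0, -0.9, 0.4]
grip_width: 0.0511
```

```bash
python3 -c "
from h import *
go([.558,.2395,.12],-58.5)"
```

```text
t 7.0333 tcp [0.5486 0.1313 0.2295] y -60.27 z [-0.001 -0.001 -1.   ] F [-0.  -0.9  0.4] w 0.0511 q [-0.99  0.4   0.83  1.88 -0.35  1.02 -1.06]
shift [ 0.4129 -0.5956  0.7293] rows 3.6985502946104676 turn [ 0.      0.0004 -0.0098] 0.24777976150497946
```

send_rows(deltas=[[0.6,0.41,-0.6,0.3,0,0,-0.01],[0.6,0.41,-0.6,0.5,0,0,-0.01],[0.6,0.41,-0.6,0.73,0,0,-0.01],[0.6,0.41,-0.6,0.73,0,0,-0.01],[0.6,0.41,-0.6,0.73,0,0,-0.01],[0.6,0.41,-0.6,0.73,0,0,-0.01],[0.6,0.41,-0.6,0.73,0,0,-0.01]])

```text
clock: 7.62
tcp_pos: [0.5595, 0.234, 0.1221]
orientation: [3.026, 0.839, 0.002]
contact_force: [0.1, -0.4, 0.4]
grip_width: 0.0512
```

```bash
python3 -c "
from h import *
go([.558,.2395,.035],-58.5)
snap('side','s3');crop('s3','c6',205,130,110,90,6)
print(proj(load('s3'),[.558,.2395,.05]))"
```

```text
t 7.6167 tcp [0.5595 0.234  0.1221] y -58.99 z [ 0.002 -0.001 -1.   ] F [ 0.1 -0.4  0.4] w 0.0512 q [-1.01  0.6   0.7   1.86 -0.5   0.86 -1.08]
shift [ 0.0099 -0.0376  0.5805] rows 2.092799050347806 turn [ 0.0005 -0.0003 -0.0027] 0.07078078970988634
[[270.03025283 172.65873336]]
```

View pics/c6.png

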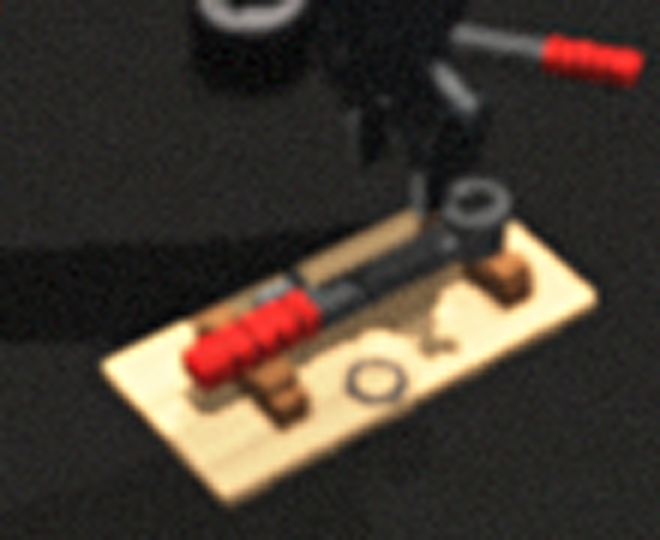

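The side crop shows the lever on its rests: hub (477,200), red grip (250,340). My balance point projects to (390,256), on the arm and under the gripper.

send_rows(deltas=[[0.6,0.01,-0.03,0.2,0,0,-0.003],[0.6,0.01,-0.03,0.3,0,0,-0.003],[0.6,0.01,-0.03,0.4,0,0,-0.003],[0.6,0.01,-0.03,0.5,0,0,-0.003],[0.6,0.01,-0.03,0.57,0,0,-0.003],[0.6,0.01,-0.03,0.57,0,0,-0.003],[0.6,0.01,-0.03,0.57,0,0,-0.003],[0.6,0.01,-0.03,0.57,0,0,-0.003]])

```text
clock: 8.33
tcp_pos: [0.5581, 0.2411, 0.0363]
orientation: [-3.022, -0.857, -0.002]
contact_force: [0.6, 0.0, 0.4]
grip_width: 0.0513
```

```bash
python3 -c "
from h import *
go([.558,.2395,.035],-58.5)"
```

```text
t 8.3333 tcp [0.5581 0.2411 0.0363] y -58.32 z [ 0.001  0.001 -1.   ] F [0.6 0.  0.4] w 0.0513 q [-0.94  0.71  0.6   1.89 -0.6   0.72 -1.01]
shift [-0.0058  0.0087  0.0087] rows 0.04876971619045641 turn [ 0.0001 -0.0005  0.001 ] 0.02804302169438034
```

send_rows(deltas=[[0,0,0,0,0,0,0],[0,0,0,0,0,0,0],[0,0,0,0,0,0,0],[0,0,0,0,0,0,0],[0,0,0,0,0,0,0],[0,0,0,0,0,0,0],[0,0,0,0,0,0,0],[0,0,0,0,0,0,0],[0,0,0,0,0,0,0]], squeeze=90)

```text
clock: 9.08
tcp_pos: [0.5576, 0.2418, 0.0364]
orientation: [-3.021, -0.858, -0.002]
contact_force: [-1.2, -0.2, 6.1]
grip_width: 0.0205
```

```bash
python3 -c "
from h import *
go([.558,.2395,.22],-58.5)"
```

```text
t 9.0833 tcp [0.5576 0.2418 0.0364] y -58.31 z [ 0.001  0.001 -1.   ] F [-1.2 -0.2  6.1] w 0.0205 q [-0.94  0.71  0.6   1.89 -0.6   0.72 -1.01]
shift [-0.004   0.0133 -1.2242] rows 4.403969756175152 turn [-0.0003 -0.0004  0.0011] 0.029898533140061103
```

send_rows(deltas=[[0,0,0,-0.06,0,0,0],[0,0,0,-0.15,0,0,0],[0,0,0,-0.27,0,0,0],[0,0,0,-0.4,0,0,0],[0,0,0,-0.53,0,0,0],[0,0,0,-0.66,0,0,0],[0,0,0,-0.79,0,0,0],[0,0,0,-0.9,0,0,0],[0,0,0,-0.97,0,0,0],[0,0,0,-1,0,0,0],[0,0,0,-1,0,0,0],[0,0,0,-1,0,0,0]])

```text
clock: 10.08
tcp_pos: [0.5565, 0.2412, 0.1847]
orientation: [3.022, 0.859, -0.002]
contact_force: [-0.1, -0.8, -7.5]
grip_width: 0.0204
```

```bash
python3 -c "
from h import *
go([.558,.2395,.23],-58.5);go([.52,.1,.24],-70)
snap('side','s4');cv2.imwrite('pics/c7.png',load('s4')['pixels'][60:330,120:400,::-1].repeat(2,0).repeat(2,1))"
```

```text
t 10.0833 tcp [0.5565 0.2412 0.1847] y -58.27 z [-0.001 -0.    -1.   ] F [-0.1 -0.8 -7.5] w 0.0204 q [-1.06  0.52  0.76  1.82 -0.43  0.97 -1.14]
shift [ 0.0021  0.0145 -0.3021] rows 1.0879649790984613 turn [-0.0001  0.0004  0.0013] 0.033294120434411066
t 10.0833 tcp [0.5565 0.2412 0.1847] y -58.27 z [-0.001 -0.    -1.   ] F [-0.1 -0.8 -7.5] w 0.0204 q [-1.06  0.52  0.76  1.82 -0.43  0.97 -1.14]
shift [-0.7025  0.6723 -0.3681] rows 3.7401075715536387 turn [-0.      0.0004  0.0652] 1.6380871363646865
```

View pics/c7.png

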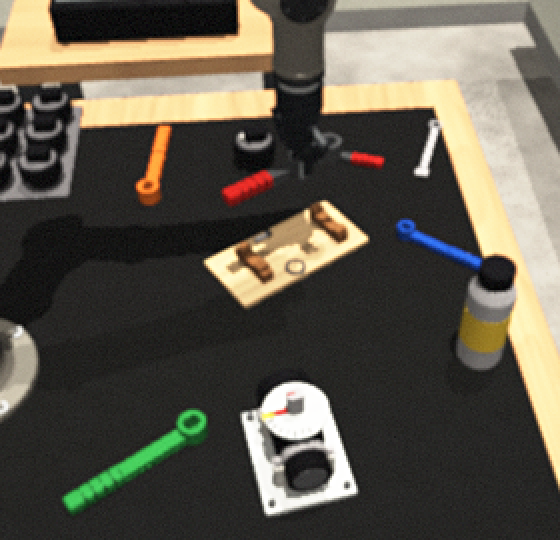

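The crop shows the lever hanging level above the empty rests, and the pointer still on the yellow mark. I'm carrying it over now.

send_rows(deltas=[[0,-0.06,0.06,-0.05,0,0,0.005],[0,-0.16,0.16,-0.12,0,0,0.015],[0,-0.28,0.28,-0.22,0,0,0.025],[0,-0.42,0.42,-0.3,0,0,0.035],[0,-0.56,0.56,-0.37,0,0,0.045],[0,-0.7,0.7,-0.42,0,0,0.055],[0,-0.82,0.82,-0.44,0,0,0.06],[0,-0.9,0.9,-0.44,0,0,0.065],[0,-0.92,0.92,-0.44,0,0,0.065],[0,-0.92,0.92,-0.44,0,0,0.065]])

```text
clock: 10.97
tcp_pos: [0.5116, 0.0498, 0.2508]
orientation: [-3.094, -0.542, 0.001]
contact_force: [1.0, 0.0, -7.5]
grip_width: 0.0202
```

```bash
python3 -c "
from h import *
go([.49,-.05,.25],-75)"
```

```text
t 10.9667 tcp [0.5116 0.0498 0.2508] y -70.13 z [-0.001  0.    -1.   ] F [ 1.   0.  -7.5] w 0.0202 q [-1.    0.29  0.96  1.97 -0.28  1.02 -1.14]
shift [-0.3614  0.5767  0.0053] rows 2.4480691527788605 turn [-0.0002  0.0003  0.0271] 0.6801080879503805
```

send_rows(deltas=[[0,-0.04,0.06,0,0,0,0.004],[0,-0.1,0.16,0,0,0,0.01],[0,-0.19,0.29,0,0,0,0.016],[0,-0.28,0.43,0,0,0,0.022],[0,-0.37,0.57,0,0,0,0.028],[0,-0.45,0.7,0,0,0,0.034],[0,-0.52,0.8,0,0,0,0.038],[0,-0.56,0.86,0,0,0,0.04],[0,-0.56,0.86,0,0,0,0.04],[0,-0.56,0.86,0,0,0,0.04]])

```text
clock: 11.8
tcp_pos: [0.4771, -0.0995, 0.2512]
orientation: [-3.122, -0.347, 0.0]
contact_force: [0.4, 0.5, -7.0]
grip_width: 0.0201
```

```bash
python3 -c "
from h import *
go([.4548,-.2016,.23],-80.5)"
```

```text
t 11.8 tcp [ 0.4771 -0.0995  0.2512] y -77.3 z [-0.  0. -1.] F [ 0.4  0.5 -7. ] w 0.0201 q [-0.81  0.24  1.05  2.03 -0.24  1.01 -0.99]
shift [-0.2949  0.6314  0.1412] rows 2.557580991059198 turn [-0.0001  0.      0.0178] 0.4466984258000059
```

send_rows(deltas=[[0,-0.02,0.05,0.01,0,0,0.002],[0,-0.06,0.13,0.03,0,0,0.005],[0,-0.11,0.23,0.05,0,0,0.008],[0,-0.16,0.33,0.07,0,0,0.011],[0,-0.2,0.43,0.09,0,0,0.014],[0,-0.24,0.52,0.11,0,0,0.016],[0,-0.27,0.59,0.13,0,0,0.018],[0,-0.295,0.63,0.14,0,0,0.018],[0,-0.295,0.63,0.14,0,0,0.018],[0,-0.295,0.63,0.14,0,0,0.018],[0,-0.295,0.63,0.14,0,0,0.018],[0,-0.295,0.63,0.14,0,0,0.018]])

```text
clock: 12.8
tcp_pos: [0.4559, -0.1996, 0.2303]
orientation: [-3.13, -0.265, -0.0]
contact_force: [-1.1, 0.9, -7.0]
grip_width: 0.0203
```

```bash
python3 -c "
from h import *
go([.4548,-.2016,.182],-80.5)"
```

```text
t 12.8 tcp [ 0.4559 -0.1996  0.2303] y -80.31 z [ 0.  0. -1.] F [-1.1  0.9 -7. ] w 0.0203 q [-0.56  0.31  1.03  2.03 -0.32  0.97 -0.76]
shift [-0.0097  0.0123  0.3221] rows 1.1599582627170155 turn [-0.0001 -0.0001  0.001 ] 0.02659283628391165
```

send_rows(deltas=[[0,-0.01,0.01,0.04,0,0,0.001],[0,-0.01,0.01,0.09,0,0,0.001],[0,-0.01,0.01,0.14,0,0,0.001],[0,-0.01,0.01,0.19,0,0,0.001],[0,-0.01,0.01,0.24,0,0,0.001],[0,-0.01,0.01,0.28,0,0,0.001],[0,-0.01,0.01,0.31,0,0,0.001],[0,-0.01,0.01,0.32,0,0,0.001],[0,-0.01,0.01,0.32,0,0,0.001],[0,-0.01,0.01,0.32,0,0,0.001],[0,-0.01,0.01,0.32,0,0,0.001],[0,-0.01,0.01,0.32,0,0,0.001]])

```text
clock: 13.8
tcp_pos: [0.4544, -0.2024, 0.1826]
orientation: [3.131, 0.257, 0.001]
contact_force: [-0.2, 0.5, -7.2]
grip_width: 0.0205
```

```bash
python3 -c "
from h import *
go([.4548,-.2016,.182],-80.5)
snap('side','s5');snap('top','t5')
crop('s5','a',205,205,105,120,5);crop('t5','b',300,190,80,120,5)
a=cv2.imread('pics/a.png');b=cv2.imread('pics/b.png')[:600];cv2.imwrite('pics/c8.png',np.hstack([a[:600],b[:600,:275]]) if 0 else np.hstack([a,b])[:,:800])
S=[.512,-.192]
u=np.array([np.cos(np.radians(-170.5)),np.sin(np.radians(-170.5))])
hub=[*S,.176+.032];hb=[*S,.176];tip=[*(np.array(S)+.205*u),.197];st=[*S,.156]
print('side crop hubtop,hubbot,stemtop,tip',((proj(load('s5'),[hub,hb,st,tip])-[205,205])*5).round())
print('top crop +525',((proj(load('t5'),[hub,hb,st,tip])-[300,190])*5+[525,0]).round())"
```

```text
t 13.8 tcp [ 0.4544 -0.2024  0.1826] y -80.6 z [ 0.001 -0.    -1.   ] F [-0.2  0.5 -7.2] w 0.0205 q [-0.47  0.38  0.96  2.08 -0.41  0.88 -0.69]
shift [ 0.0035 -0.0049  0.004 ] rows 0.025929295341999024 turn [ 0.     -0.0002 -0.0006] 0.015197771659320715
side crop hubtop,hubbot,stemtop,tip [[303. 193.]
 [304. 230.]
 [305. 253.]
 [-99. 293.]]
top crop +525 [[760. 182.]
 [754. 185.]
 [749. 187.]
 [823. 537.]]
```

View pics/c8.png

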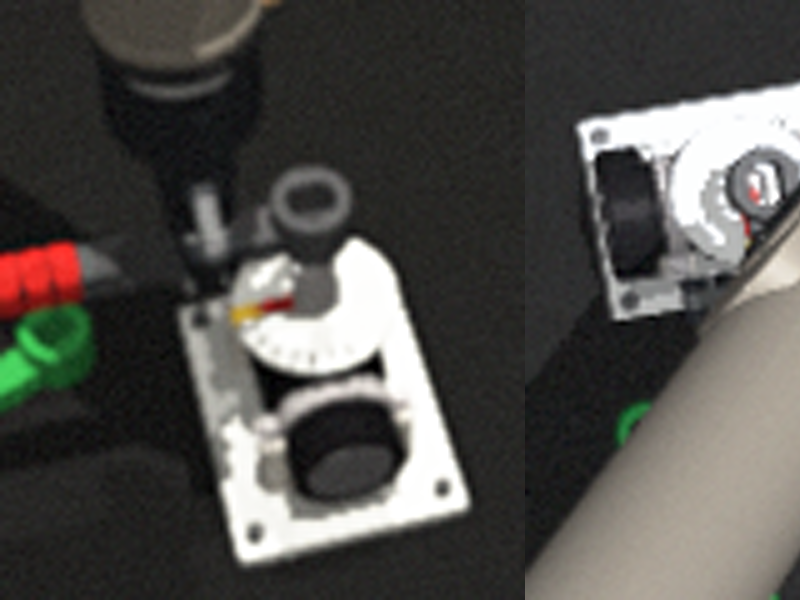

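In the side crop the hub (312,198) is over the stem (318,300). The red grip points out over the yellow mark (245,312), and the pointer is still on the mark. The top crop shows the stem's red line (755,190) centred in the bore (762,184). Both views put the offset at about 2–3 mm. Force and pose are steady, so I'm handing in.

```bash
python3 -c "
from h import *
o=r.get_obs();print(abs(o['qvel']).max(),o['contact_force'],o['grip_width']);r.hand_in()"
```

```text
0.0018722253859890588 [ 0.77807208 -0.57024344 -6.78999168] 0.020608399017565764
the job is handed in; nothing more can be done
```

I shut the valve and let go of the stem with the red pointer on the yellow mark. I then lifted the lever by its balance point and handed in still holding it level over the stem, grip out over the mark, at about 14 s of the 56 s.

**Last checks:**
- **Position:** the bore is about 2–3 mm off the stem axis in both cameras (limit 12 mm). Going by the arm's pose, the clearance above the stem's end is about 22 mm.
- **Heading and level:** the jaws are 0.1° off the mark direction and the tool is vertical. The lever looks level in the side view, but I did not measure its tilt separately.
- **Hold:** the arm is still, and the steady force of about 7 N matches the lever's own weight. That suggests it touches nothing else.
- **Stem:** the pointer was still on the mark in the final side picture.

**Disagreement and what I did not check:** the two cameras disagree by about 3 mm on where the stem stands, which is within the tolerances. I did not look at the caps and flask again at the end, but the arm never came close to them and no unexpected force showed up.

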